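# Shut and bar the ring-stock case

### The job

Put the ring stock away at the goldsmith's bench: with the fingertips, gently push the dark sliding cover of the wooden case fully shut over the tray of rings, without slamming it. Then push the red bar round, without gripping or forcing it, until it lies square across the case behind the cover. Leave the rings in the tray and everything else on the bench where it is.

Things in the scene. Friction and masses are not known exactly. Their poses are not given: they have to be found in the camera images.
- case: light-wood case fixed to the bench, 124 wide (x) x 290 mm long (y). Origin on the bench, z up. y -150 to 0: solid deck, top z 45. y 0 to 140: blue-lined open tray, floor z 10, walls to z 45. Brass guide strips along x = +-55 stand to z 50. The cover slides along y over deck and tray; a dark ear at the -x side carries the red bar. The deck is clear above and at its -y end.
- cover (a joint): sliding dark-wood cover, a slab 104 (case x) x 136 (case y) x 20 mm thick, from z 46 to 66 above the bench. Value = how far open, in m: 0 is shut (tray fully covered, hard stop), at most 0.09. It opens to the case's -y, over the deck; friction 1.5 N, stays where it is left
- cover_edge (a point): centre of the cover's upright rear (-y) face, brass-faced, 104 mm wide, z 46 to 66; it lies at case (0, -value of joint cover, 56 mm). Pushing this face towards the case's +y shuts the cover
- bar (a joint): red swing bar, rad, turning level on a vertical pin. 0: along the case's -y, beside the deck; negative: swung outward off the case (to -0.4); grows anticlockwise seen from above to 1.571 (hard stop), where it points along the case's +x, square across the deck behind the shut cover. Friction about 0.08 N m, stays where it is left
- bar_pivot (a point): the bar's pin, at case (-67, -12) mm, z 60, mid-height of the bar
- bar_tip (a point): centre of the bar's rounded free end, 105 mm from the pin; the bar is 14 mm wide and its body fills z 52 to 68 above the bench
- ring_a: brass ring, 24 mm across, 7 mm high, lying loose in the tray
- ring_b: steel ring, 26 mm across, 6 mm high, lying loose in the tray
- pliers: small pliers with red handles, about 150 x 45 x 12 mm, lying on the bench beside the case; bystander
- graver: engraving tool with a wooden mushroom handle, about 110 x 28 x 28 mm, lying beyond the tray end of the case; bystander
- paper_cup: white paper cup, 68 mm wide, 75 mm high; bystander
- blue_cup: blue plastic cup, 84 mm wide, 110 mm high; bystander
- jar: amber jar, 56 mm wide, 65 mm high; bystander

How it is judged:
On the way, in this order (a step that is already met when the one before it is completed fails the run):
1. the cover is pushed fully shut (within 4 mm) while the bar is still swung aside (value of joint cover below 0.004 m and value of joint bar below 0.5 rad), for 0.2 s.
2. the bar lies across behind the shut cover (within 0.17 rad of square) (value of joint cover below 0.004 m and value of joint bar above 1.4 rad), for 0.2 s.
At the end, for the whole second after the job is handed in: cover within 4 mm of fully shut, bar within 0.17 rad of square across behind it and at rest, both rings lying in the tray (all of step 2 and velocity of joint bar between -0.05 and 0.05 rad/s and z of each of ring_a, ring_b in the frame of case below 0.03 m and y of ring_a in the frame of case between 0 and 0.13 m and y of ring_b in the frame of case between 0 and 0.13 m); the robot touches nothing.
It fails at once if the cover is slammed (over 0.4 m/s) (velocity of joint cover below -0.4 m/s).
It fails at once if the bar is swung in while the cover still stands more than 20 mm open (value of joint bar above 0.35 rad and value of joint cover above 0.02 m).
It fails at once if the bar is gripped or forced (over 35 N) (contact force between the fingers and bar above 35 N).
It fails at once if a ring is lifted from the tray (z of any of ring_a, ring_b in the frame of case above 0.035 m).
It fails at once if another thing on the bench is moved more than 30 mm (distance of any of pliers, graver, paper_cup, blue_cup, jar from where it was at the start of the episode above 0.03 m).
It also fails if it takes over 48 s, if anything falls off the work surface, if the arm or the gripper's body presses on something with over 40 N, if the wrist force passes 120 N, or if a joint passes its speed limit or range.

### The arm

A 6-joint arm with a two-finger parallel gripper is mounted at the origin on the work surface. World frame = base frame: x ahead of the robot, y to its left, z up, the work surface at z = 0. Lengths are in m, angles in rad, forces in N, time in s.
With the tool pointing down it reaches from about 0.325 to 0.775 m from the base axis. Payload 5.5 kg.
Tool frame: the origin (TCP) lies midway between the tips of the shut fingers; the grasp point (between the pads) lies 19 mm behind it (arm.grip_point_offset is the distance from the TCP to the grasp point, in m); z points along the fingers, y is the direction in which the jaws open and shut (so a half turn about z gives the same grasp; the last joint's range is limited). The gripper opens to 85 mm and grips with 20 to 120 N. Pads are 22 mm wide; open, the fingers measure 114 mm over their backs; the gripper's body (76 mm by 85 mm) begins 54 mm behind the grasp point. The pads swing forward as they close: fully open they stand 13 mm farther back than shut.
Start: joints at [1.237, 0.091, 1.231, -0, 1.82, -0.057], TCP at [0.164, 0.577, 0.231] pointing down, gripper open.
Joint ranges: [-2.87, 2.87], [-0.86, 2.18], [0.17, 2.46], [-1.51, 4.65], [0.06, 2.69], [-2.65, 2.65]. Speed limits (rad/s): [2.57, 2.57, 3.01, 3.14, 3.14, 3.14].

### API

Orientations are given as a unit quaternion [x, y, z, w].
In Python, from station import arm gives the robot as it stands. Calls block until the motion is done:
- arm.reach(position, orientation): joint-space move of the TCP to a pose.
- arm.movel(position, frame=None, rate=0.15, f_stop=None): straight line of the TCP; frame=None keeps the orientation; rate is the mean speed in m/s. With f_stop (N) it stops when the force on the tool has changed by that much, and returns True; else False.
- arm.move_j(angles): joint-space move.
- arm.open_gripper() and arm.clamp(effort=None): open the fingers fully, or close them until they stop; effort is the grip in N (None keeps the last).
- arm.wait(seconds).
- arm.inverse_kinematics(position, orientation): joint angles nearest the present ones, or None.
- arm.read_camera(name): name is "scene" or "top" or "wrist"; returns (picture, depth): 480x640x3 uint8, red, green, blue; 480x640 float32, m along the optical axis (not along the pixel's ray), 0 where there is no reading.
- arm.get_calibration(name): a dict with "fx", "fy", "cx", "cy" (pixels), "extrinsics" (4x4, takes a point from camera to world coordinates). Camera axes: x right, y up, looking along -z (the intrinsics and any distortion apply to the point x, -y, -z); pixel columns grow to the right and rows downward; lengths in m; the calibration is good to about 2 mm. The wrist camera is an equidistant fisheye: a pixel r from the principal point sees the ray r / f radians off the axis. A picture is of the moment at which its call begins: read the wrist's pose just before it. get_calibration takes no time and is no camera call; for the wrist camera it gives the pose at the moment of the call.
A pose or a line that the arm cannot do raises arm.MotionError and nothing moves.
- arm.close_job(): hands the job in, once; it reports no verdict.
Trained networks look in the newest picture that a camera, given by its name, has taken for a name from the list of things; names that differ only in an ending like _2 or _b are one class to them, and where a whole thing is asked for, a point or a joint stands for the part that bears it (a point fixed in the world has none). Each returns a list of dicts, best first, with "p" (0 to 1); they miss things now and then, are a little off and sometimes report something else, mostly with a low value. They report only what shows in the picture. A call takes as long as a camera call.
- arm.find_in(camera, label): "point" ([column, row] in pixels, amid what is visible of it).
Readings, each from a call of its own:
- arm.get_t(): time.
- arm.get_joint_positions(): joint angles.
- arm.get_qd(): joint speeds.
- arm.get_joint_torque(): joint torques, N m.
- arm.get_ee_pos(): TCP position.
- arm.get_eef_rot(): TCP orientation.
- arm.get_ft_force(): force on the tool from outside, world axes, zero at the start.
- arm.get_wrist_torque(): the same for the moment, N m.
- arm.get_finger_gap(): finger opening in m.
Only numpy, scipy, OpenCV 4.12 (cv2) and the standard library are available. Lean on these libraries where they do the work, as an engineer would, in place of code of your own. Each camera call takes 0.05 s, during which the arm holds its last target. There are 200 camera calls.

## Working session

There is one attempt and no reset: what is moved stays moved. The work goes in short steps, each a Python script; the robot and the scene stay as the last script left them, time stands still between calls to the robot, and variables do not carry over. Pictures are saved under pics/ and viewed, about 8 in all and at most 12, crops included, and the job is handed in when it is done.

```bash
ls; mkdir -p pics; python3 - <<'E'
from station import arm
import cv2,numpy as np
for c in ["top","scene"]:
    im,d=arm.read_camera(c); cv2.imwrite(f"pics/{c}1.png",im[...,::-1]); np.save(f"pics/{c}1.npy",d)
    k=arm.get_calibration(c); print(c,{a:(np.round(np.array(b),3).tolist()) for a,b in k.items()})
    for l in ["cover_edge","bar_pivot","bar_tip","ring_a","ring_b","case"]:
        print(l,[(np.round(r["point"]),round(r["p"],2)) for r in arm.find_in(c,l)[:2]])
print(arm.get_t())
E
```

```text
pics
top {'fx': 570.233, 'fy': 570.233, 'cx': 317.846, 'cy': 239.078, 'extrinsics': [[0.007, 0.99, -0.141, 0.363], [-1.0, 0.008, 0.004, 0.002], [0.005, 0.141, 0.99, 1.486], [0.0, 0.0, 0.0, 1.0]]}
cover_edge [(array([302., 222.]), 0.66)]
bar_pivot [(array([324., 254.]), 0.56)]
bar_tip [(array([328., 254.]), 0.79)]
ring_a []
ring_b []
case [(array([310., 230.]), 0.56)]
scene {'fx': 555.849, 'fy': 555.849, 'cx': 312.731, 'cy': 239.474, 'extrinsics': [[0.0, -0.749, 0.663, 1.406], [1.0, -0.002, -0.002, 0.019], [0.003, 0.663, 0.749, 1.008], [0.0, 0.0, 0.0, 1.0]]}
cover_edge [(array([317., 256.]), 0.72)]
bar_pivot [(array([288., 229.]), 0.79)]
bar_tip [(array([291., 225.]), 0.57)]
ring_a [(array([318., 255.]), 0.72), (array([356., 264.]), 0.47)]
ring_b [(array([318., 255.]), 0.72), (array([356., 264.]), 0.47)]
case []
0.7
```

View pics/top1.png

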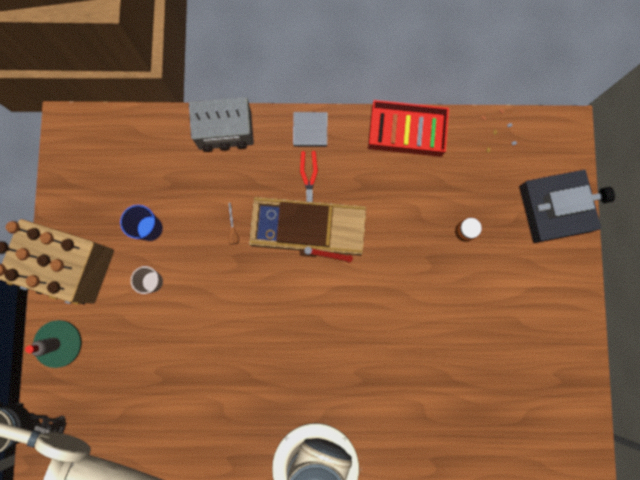

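View pics/scene1.png

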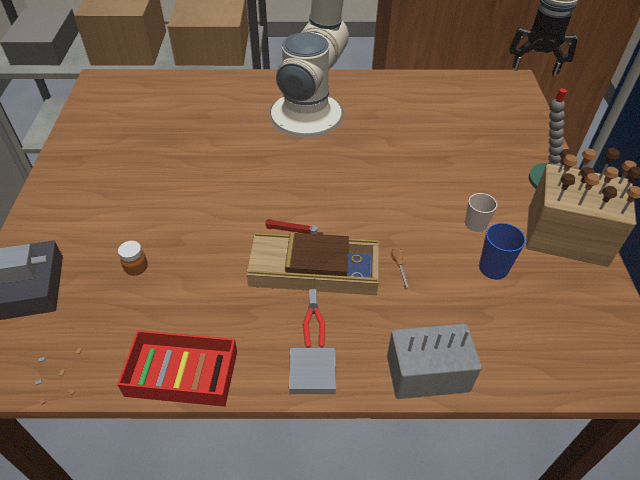

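The top view shows the case at about (250–365, 200–253) px. Its tray is to the left, so case +y is world +y and case +x is away from the robot. The cover spans columns ~278–330. The red bar runs from (308,250) to (352,259), swung slightly outward. Next I'll fit the rough pose.

```bash
cat > h.py <<'E'
from station import arm
import cv2,numpy as np
def cloud(c,d):
    k=arm.get_calibration(c); E=np.array(k["extrinsics"]); v,u=np.indices(d.shape)
    P=np.stack([(u-k["cx"])/k["fx"]*d,-(v-k["cy"])/k["fy"]*d,-d],-1)
    return P@E[:3,:3].T+E[:3,3]
E
python3 - <<'E'
from h import *
im=cv2.imread("pics/top1.png"); d=np.load("pics/top1.npy"); W=cloud("top",d)
hsv=cv2.cvtColor(im,cv2.COLOR_BGR2HSV); v,u=np.indices(d.shape)
roi=(u>235)&(u<380)&(v>190)&(v<270)
print("table z",np.median(W[150:190,400:500,2]))
z=W[...,2]
for n,m in dict(all=roi&(z>.025)&(v<250),cover=roi&(z>.058)&(hsv[...,2]<90)&(v<248),bar=roi&((hsv[...,0]<6)|(hsv[...,0]>174))&(hsv[...,1]>170)&(z>.03)&(v>245)).items():
    p=W[m]; r=cv2.minAreaRect((p[:,:2]*1000).astype(np.float32)); print(n,m.sum(),r,np.percentile(p[:,2],[5,50,95]).round(3)); print(cv2.boxPoints(r).round(0).tolist())
E
```

```text
table z 0.0004405938409293153
all 4640 ((576.0643310546875, 43.22715759277344), (303.0039978027344, 311.35125732421875), 56.63555908203125) [0.041 0.054 0.07 ]
[[363.0, 2.0], [623.0, -169.0], [789.0, 84.0], [529.0, 255.0]]
cover 1910 ((510.80487060546875, 44.11223602294922), (125.35646057128906, 288.6061706542969), 85.45680236816406) [0.061 0.066 0.071]
[[362.0, -7.0], [650.0, -30.0], [660.0, 95.0], [372.0, 118.0]]
bar 200 ((452.36517333984375, -42.04621505737305), (174.65618896484375, 97.50041961669922), 2.844588041305542) [0.063 0.068 0.073]
[[363.0, 2.0], [368.0, -95.0], [542.0, -86.0], [537.0, 11.0]]
```

```bash
python3 - <<'E'
from h import *
im=cv2.imread("pics/top1.png"); d=np.load("pics/top1.npy"); W=cloud("top",d)
hsv=cv2.cvtColor(im,cv2.COLOR_BGR2HSV); v,u=np.indices(d.shape)
roi=(u>235)&(u<380)&(v>190)&(v<270)&(d>.5)
z=W[...,2]
for n,m in dict(all=roi&(z>.03)&(v<250)&(u>245),cover=roi&(z>.058)&(hsv[...,2]<90)&(v<248),bar=roi&((hsv[...,0]<6)|(hsv[...,0]>174))&(hsv[...,1]>170)&(z>.03)&(v>245)).items():
    m=cv2.morphologyEx(m.astype(np.uint8),cv2.MORPH_OPEN,np.ones((3,3)))>0
    p=W[m]; r=cv2.minAreaRect((p[:,:2]*1000).astype(np.float32)); print(n,m.sum(),r,np.percentile(p[:,2],[5,50,95]).round(3)); print(cv2.boxPoints(r).round(0).tolist())
print(arm.get_eef_rot())
arm.clamp(20)
arm.reach([0.50,0.03,0.32],[1,0,0,0])
k=arm.get_calibration("wrist"); im,d=arm.read_camera("wrist"); cv2.imwrite("pics/w1.png",im[...,::-1]); np.save("pics/w1.npy",d)
print(k, arm.get_t(), arm.get_ee_pos(), arm.get_joint_positions())
E
```

```text
all 4546 ((602.497314453125, 24.062728881835938), (290.09564208984375, 127.4229736328125), 85.54435729980469) [0.041 0.054 0.07 ]
[[528.0, -116.0], [655.0, -125.0], [677.0, 164.0], [550.0, 174.0]]
cover 1878 ((603.9703979492188, 37.770606994628906), (123.24040222167969, 101.40748596191406), 85.45680236816406) [0.061 0.066 0.071]
[[549.0, -20.0], [650.0, -28.0], [659.0, 95.0], [558.0, 103.0]]
bar 187 ((525.0286254882812, -37.04049301147461), (93.07166290283203, 13.027738571166992), 79.26985168457031) [0.063 0.068 0.073]
[[510.0, -82.0], [523.0, -84.0], [540.0, 7.0], [527.0, 10.0]]
[1.37964287e-01 9.90437204e-01 2.86091055e-05 5.98138522e-06]
{'fx': 371.64829954431775, 'fy': 371.64829954431775, 'cx': 315.9729508751341, 'cy': 248.04456641758185, 'extrinsics': array([[ 2.58572899e-03,  9.53161056e-01,  3.02452172e-01,
         5.77775018e-01],
       [-9.99995521e-01,  2.92047408e-03, -6.54532416e-04,
         3.21930558e-02],
       [-1.50717854e-03, -3.02449125e-01,  9.53164338e-01,
         4.62591231e-01],
       [ 0.00000000e+00,  0.00000000e+00,  0.00000000e+00,
         1.00000000e+00]])} 3.825 [0.50000893 0.03066776 0.31980953] [-6.78106711e-03 -1.36872674e-01  1.29687027e+00  1.84493600e-04
  1.98189170e+00  1.56257215e+00]
```

View pics/w1.png

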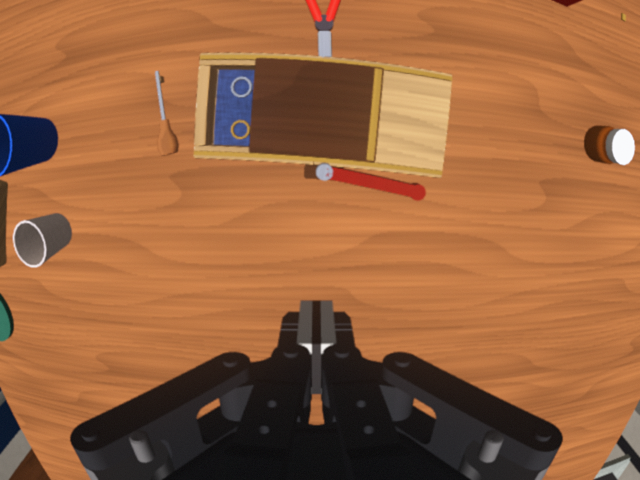

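The wrist view shows the whole case: deck end at (452,75)–(441,177), tray end at (203,55)–(195,158), cover rear edge at about (382,68)–(376,162), pin at (324,172) and bar tip at about (424,192). The rings are in the tray. I'll convert these to world positions at the known heights.

```bash
cat >> h.py <<'E'
def wray(k,uv,z):
    uv=np.array(uv,float); q=(uv-[k["cx"],k["cy"]])/k["fx"]; th=np.linalg.norm(q,axis=-1,keepdims=True)
    s=q/th*np.sin(th); dc=np.concatenate([s*[1,-1],-np.cos(th)],-1); E=np.array(k["extrinsics"])
    w=dc@E[:3,:3].T; return E[:3,3]+w*((z-E[2,3])/w[:,2:])
E
python3 - <<'E'
from h import *
k=arm.get_calibration("wrist")
c=wray(k,[(452,75),(441,177),(203,55),(195,158)],.047); print("corners",c.round(4).tolist(), np.linalg.norm(c[0]-c[1]),np.linalg.norm(c[2]-c[3]),np.linalg.norm(c[0]-c[2]),np.linalg.norm(c[1]-c[3]))
ax=(c[2]+c[3]-c[0]-c[1]); ax/=np.linalg.norm(ax); yaw=np.arctan2(-ax[0],ax[1]); ctr=c.mean(0); o=ctr[:2]+ax[:2]*.005
print("yaw",yaw,"origin",o)
R=np.array([[np.cos(yaw),-np.sin(yaw)],[np.sin(yaw),np.cos(yaw)]])
L=lambda p:((p[:,:2]-o)@R*1000).round(1).tolist()
print("edge",L(wray(k,[(382,68),(375,162)],.066)),"pin",L(wray(k,[(324,172)],.068)),"tip",L(wray(k,[(426,192),(330,173)],.062)))
print("rings",L(wray(k,[(241,87),(240,129)],.014)),"front",L(wray(k,[(256,57),(249,160)],.066)))
# top estimate
yt=np.radians(85.544-90); Rt=np.array([[np.cos(yt),-np.sin(yt)],[np.sin(yt),np.cos(yt)]]); print("top",yt,np.array([.6025,.0241])+Rt@[0,.005])
E
```

```text
corners [[0.6534, -0.1221, 0.047], [0.5329, -0.1124, 0.047], [0.6738, 0.1605, 0.047], [0.554, 0.1718, 0.047]] 0.12097833272831023 0.1203377947491025 0.2832962574427756 0.2849715197400822
yaw -0.07317622325124667 origin [0.60390287 0.02944394]
edge [[51.7, -62.3], [-50.8, -63.7]] pin [[-66.2, -10.1]] tip [[-78.1, -125.9], [-67.4, -16.8]]
rings [[26.2, 95.4], [-25.4, 93.3]] front [[53.6, 70.8], [-58.6, 71.0]]
top -0.07777187146886738 [0.60288847 0.02908489]
```

Estimates agree: wrist and top views put the case within about 1 mm and 0.005 rad. The cover is about 63 mm open and the bar is at about −0.1 rad. Now I'll push the cover.

```bash
cat >> h.py <<'E'
yaw=-0.075; o=np.array([.6035,.0293]); R=np.array([[np.cos(yaw),-np.sin(yaw)],[np.sin(yaw),np.cos(yaw)]])
def cw(x,y,z): return [*(o+R@np.array([x,y])/1000),z/1000]
def loc(): p=arm.get_ee_pos(); return (*((np.array(p[:2])-o)@R*1000).round(1),round(p[2]*1000,1))
def q(psi): return [np.cos(psi/2),np.sin(psi/2),0,0]
E
python3 - <<'E'
from h import *
Q=min((q(yaw+s*np.pi/2) for s in(1,-1)),key=lambda Q:abs(arm.inverse_kinematics(cw(0,-90,130),Q)[5]))
arm.reach(cw(0,-95,130),Q); print(loc(),arm.get_joint_positions())
print(arm.movel(cw(0,-95,55),rate=.1,f_stop=5),loc())
print(arm.movel(cw(0,-30,55),rate=.05,f_stop=8),loc(),arm.get_ft_force())
print(arm.movel(cw(0,5,55),rate=.02,f_stop=7),loc(),arm.get_ft_force())
arm.wait(.3)
print(arm.movel(cw(0,loc()[1]-15,55),rate=.05),loc())
print(arm.movel(cw(0,loc()[1],130),rate=.15),arm.get_t(),arm.get_eef_rot())
im,d=arm.read_camera("wrist"); cv2.imwrite("pics/w2.png",im[...,::-1])
E
```

```text
Traceback (most recent call last):
TypeError: 'NoneType' object is not subscriptable
```

```bash
cat > push.py <<'E'
from h import *
S=[(abs(a[5]),Q) for Q in (q(yaw+s*np.pi/2) for s in(1,-1)) if (a:=arm.inverse_kinematics(cw(0,-95,130),Q)) is not None]
Q=min(S)[1]
arm.reach(cw(0,-95,130),Q); print(loc(),arm.get_joint_positions())
print(arm.movel(cw(0,-95,55),rate=.1,f_stop=5),loc())
print(arm.movel(cw(0,-30,55),rate=.05,f_stop=8),loc(),arm.get_ft_force())
print(arm.movel(cw(0,5,55),rate=.02,f_stop=7),loc(),arm.get_ft_force())
arm.wait(.3)
print(arm.movel(cw(0,loc()[1]-15,55),rate=.05),loc())
print(arm.movel(cw(0,loc()[1],130),rate=.15),arm.get_t(),arm.get_eef_rot())
im,d=arm.read_camera("wrist"); cv2.imwrite("pics/w2.png",im[...,::-1])
E
python3 push.py
```

```text
(np.float64(0.2), np.float64(-94.7), np.float64(130.6)) [-1.65457187e-01  9.38494870e-02  1.40561631e+00  9.53953671e-05
  1.64131195e+00 -9.01406729e-02]
False (np.float64(0.5), np.float64(-95.0), np.float64(55.9))
False (np.float64(-0.3), np.float64(-29.9), np.float64(54.7)) [-0.74212409 -0.41524696  0.14478661]
True (np.float64(-0.3), np.float64(-11.4), np.float64(54.3)) [ 0.47786915 -1.5834738   0.45932623]
False (np.float64(0.1), np.float64(-27.2), np.float64(55.1))
False 10.0583 [ 7.33263134e-01  6.79941258e-01 -2.17754015e-03 -5.66076613e-04]
```

View pics/w2.png

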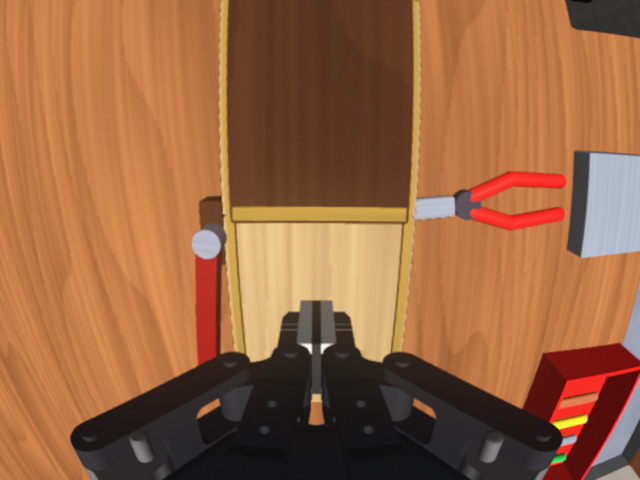

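The cover stopped at the hard stop with the finger at y −11.4, which matches a finger half-depth of 11 mm. The picture shows the brass edge at row ~221, just ahead of the pin at (207,243), with the bar still beside the deck. Now I'll swing the bar.

```bash
cat > bar.py <<'E'
from h import *
c,s=np.cos,np.sin
def P(a,gap=0,r=80,z=57):
    d=7+14.5*c(a)+11*abs(s(a))+gap
    return cw(-67+r*s(a)-d*c(a), -12-r*c(a)-d*s(a), z)
arm.movel(P(-.1,18,z=130),rate=.2); print(loc())
print(arm.movel(P(-.1,18),rate=.12,f_stop=5),loc())
for a in np.append(np.arange(0,1.45,.15),1.48):
    if arm.movel(P(a),rate=.06,f_stop=12): print("stop at",a,loc(),arm.get_ft_force()); break
print(loc(),arm.get_ft_force())
if a>1.4:
    p=loc(); print(arm.movel(cw(p[0],p[1]+12,57),rate=.02,f_stop=6),loc(),arm.get_ft_force())
    arm.wait(.2); p=loc()
    arm.movel(cw(p[0],p[1]-15,57),rate=.05)
    arm.movel(cw(p[0],p[1]-15,160),rate=.15)
print(arm.get_t())
im,d=arm.read_camera("wrist"); cv2.imwrite("pics/w3.png",im[...,::-1])
E
python3 bar.py
```

```text
(np.float64(-115.0), np.float64(-87.3), np.float64(129.7))
False (np.float64(-114.8), np.float64(-87.5), np.float64(57.6))
(np.float64(11.1), np.float64(-37.9), np.float64(57.0)) [-0.15093562 -0.68598261 -0.02873959]
True (np.float64(11.1), np.float64(-30.5), np.float64(56.7)) [ 0.21356312 -1.64881331  1.57423158]
17.825
```

View pics/w3.png

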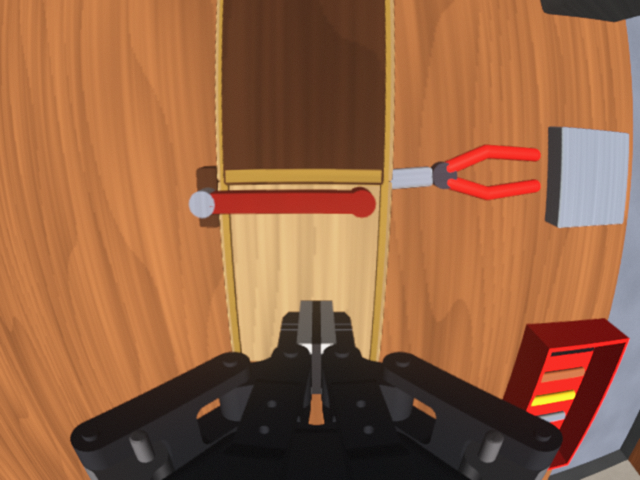

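The bar lies square, from the pin at (201,204) to the tip at (363,202). The cover edge is at row ~184, just ahead of it. I'll check the numbers, and hand in if they hold.

```bash
python3 - <<'E'
from h import *
k=arm.get_calibration("wrist")
L=lambda p:((p[:,:2]-o)@R*1000).round(1)
b=L(wray(k,[(201,204),(363,202)],.068)); e=L(wray(k,[(228,183),(380,184)],.066)); print("bar",b.tolist(),"edge",e.tolist())
d=b[1]-b[0]; ang=np.arctan2(d[0],-d[1]); print("angle",ang,"pin-edge gap",e[:,1].mean()-b[0,1])
arm.movel(cw(11,-45,220),rate=.15); print(arm.get_ft_force(),arm.get_t())
if abs(ang-1.571)<.1 and abs(e[:,1].mean()-b[0,1]-12)<4: arm.close_job(); print("closed")
E
```

```text
bar [[-65.8, -10.2], [39.9, -9.6]] edge [[-47.0, 2.9], [50.8, 2.0]]
angle 1.5764727085898267 pin-edge gap 12.649999999999999
[0.4078523  0.37274815 0.15978729] 18.425
the job is handed in; nothing more can be done
closed
```

The cover is shut and the red bar lies square across the case behind it; I handed the job in at about 18.4 s of the 48 s allowed.

- **Cover:** I pushed it about 63 mm with the closed fingertips, at a mean speed of 0.05 m/s or less, until it met the hard stop. The finger stopped at case y −11.4 mm. With the 11 mm half-depth I took for the finger, that puts the cover's rear face at about 0.
- **Bar:** I pushed it round along an arc from about −0.1 rad to its stop, without gripping it. The moves were set to stop at 6 to 12 N, and the force readings I took were under 3 N.
- **Last wrist picture:** It put the bar at 1.576 rad. The pin-to-cover-edge gap was 12.6 mm against the nominal 12, so the cover reads shut to within 1 mm. The arm was clear, with about 0 N on the wrist.
- **Small disagreement:** The picture put both pin and cover edge about 2 mm further along case +y than nominal. That is within the calibration error.
- **Not rechecked:** I did not look at the rings once the cover hid them, nor at most of the bystanders after the moves. Only the pliers showed in the last picture, apparently undisturbed. No force reading suggested contact with anything else.

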